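Clamp a wooden panel in the wood-burning jig

TASK

Get the wooden panel ready for wood burning: gently slide it along the jig until its far edge is fully home against the end stop, then turn the brass thumbscrew clockwise until its rubber foot seats firmly on the panel. Stop when you feel the resistance rise: an overtightened screw dents the soft wood. Then let go and leave the stand, the jar and the wooden discs where they are.

Things in the scene. Friction and masses are not known exactly. Their poses are not given: they have to be found in the camera images.
- fixture: Jig fixed to the bench: wooden base board 235 x 170 x 12 mm (x = -130 to 105) with two dark side rails (16 mm high, x = -70 to 60, inner faces at y = +-52 mm) and a dark end stop at the far end. Origin on the bench under the middle of the channel; x runs along the channel towards the stop, z up.
- stop_face (a point): Middle of the end stop's near face, x = 60 mm of the fixture, 22 mm above the bench; the stop is 20 mm high. Beyond it a grey post (40 mm wide, x = 81 to 103) carries a grey arm 30 mm wide over the panel, x = 5 to 103, underside 74 mm and top 88 mm above the bench (92 at the brass bush around the screw).
- blank: Loose panel of pale wood, 130 (x) x 100 (y) x 25 mm, 0.14 to 0.28 kg, burnt frame on top; origin at the centre of its underside. It lies on the base board between the rails with 2 mm play each side, 15 to 35 mm short of the stop; home, its origin is at x = -5 mm of the fixture. Its near end face is free to be pushed along x with closed fingers; over 40 N is too rough.
- head_mid (a point): Centre of the thumbscrew's knurled brass head, on the screw's axis: the point to grip. The head is an upright cylinder 36 mm in diameter, 22 mm high, with a white mark on top; below it a 10 mm steel spindle is bare for 15 to 35 mm down to the arm. The axis is vertical, at x = 30, y = 0 mm of the fixture.
- thumbscrew (a joint): Thumbscrew angle in rad, growing clockwise seen from above (tightening). The coarse thread lowers head and foot 2.5 mm per rad. It stays where left. It starts at 0 to 0.6; the foot touches the panel after a further 0.3 to 3.0 rad, different each time and not measured. Compare torques read in the same way; the mean of those read after turning a little back and forth is free of friction.
- clamp_screw: Spindle with 20 mm black rubber foot below and brass head above. Origin on the axis at the foot's nominal underside; the foot is worn by up to 2.5 mm either way. Thread friction is 0.25 N m against turning (at rest it may act either way); once the foot touches, the clamping force grows about 85 N and its unscrewing torque 0.21 N m per rad. 30 to 85 N is firmly seated; over 105 N dents the wood.
- iron_stand: Bystander: black soldering-iron stand, base 130 x 75 x 22 mm with a steel coil and black ring at one end, 108 mm high; origin at the centre of its underside.
- paint_jar: Bystander: red paint jar with a white cap, 52 mm across, 65 mm high; origin at the centre of its underside.
- disc0: Bystander: wooden disc, 44 mm across, 12 mm thick; origin at the centre of its underside.
- disc1: Bystander: wooden disc, 44 mm across, 12 mm thick; origin at the centre of its underside.
There are look-alikes about, which are no part of the job. What is meant by the blank is not blue or pink, and is the smaller of those in its own colour.

How it is judged (in metres and radians):
On the way, in this order (a step that is already met when the one before it is completed fails the run):
1. the panel is home against the end stop, within 2 mm, while the foot is still off it (x of blank in the frame of fixture above -0.007 m and contact force between clamp_screw and blank below 1 N), for 0.2 s.
2. the foot is seated firmly on the panel (contact force between clamp_screw and blank above 30 N), for 0.2 s.
At the end, for the whole second after the job is handed in: The panel is at rest against the end stop (gap at most 2 mm), the screw's foot presses on it with 30 to 85 N and the screw is no longer turning (x of blank in the frame of fixture above -0.007 m and contact force between clamp_screw and blank between 30 and 85 N and velocity of joint thumbscrew between -0.05 and 0.05 rad/s and linear speed of blank below 0.01 m/s); the robot touches nothing.
It fails at once if the screw is overtightened and dents the wood (over 105 N on the panel) (contact force between clamp_screw and blank above 105 N).
It fails at once if the panel is shoved roughly (over 40 N from the robot) (contact force between any of the fingers, the arm and blank above 40 N).
It fails at once if a bystander is moved by more than 15 mm (distance of any of iron_stand, paint_jar, disc0, disc1 from where it was at the start of the episode above 0.015 m).
It also fails if it takes over 72 s, if anything falls off the work surface, if the arm or the gripper's body presses on something with over 40 N, if the wrist force passes 120 N, or if a joint passes its speed limit or range.

ROBOT

A 6-joint arm with a two-finger parallel gripper is mounted at the origin on the work surface. World frame = base frame: x ahead of the robot, y to its left, z up, the work surface at z = 0. Lengths are in m, angles in degrees, forces in N, time in s.
With the tool pointing down it reaches from about 0.3 to 0.85 m from the base axis. Payload 4.2 kg.
Tool frame: the origin (TCP) lies at the very end of the fingers, on their centre line; the grasp point (between the pads) lies 19 mm behind it (bot.grasp_offset is the distance from the TCP to the grasp point, in m); x points along the fingers, y is the direction in which the jaws open and shut, and the axes are right-handed (so a half turn about x gives the same grasp; the last joint's range is limited). The gripper opens to 91 mm and grips with 3 to 60 N. Pads are 32 mm wide; open, the fingers measure 118 mm over their backs; the gripper's body (76 mm by 178 mm) begins 60 mm behind the grasp point.
Start: joints at [69.557, 18.312, 89.639, -0, 72.044, -1.146], TCP at [0.19, 0.543, 0.183] pointing down, gripper open.
Joint ranges: [-177.97, 177.97], [-48.28, 115.42], [12.27, 149.76], [-77.06, 257.06], [2.81, 150.46], [-146.56, 146.56]. Speed limits (degrees/s): [147.25, 147.25, 180, 180, 180, 180].

INTERFACE

Orientations are given as [roll, pitch, yaw] about the fixed x, y, z axes, in that order (R = Rz(yaw) Ry(pitch) Rx(roll)).
In Python, from plant import bot gives the robot as it stands.
- The arm moves only by the tool servo_tool, never from a script. Its argument "series" is a list of rows, each a list of 7 numbers: the turn, a rotation vector about the world's x, y, z scaled (see below), then the shift along the world's x, y, z scaled (see below), then the gripper's target within -1 to 1 (shut at 1, half-way at 0, fully open at -1). In form: [[wx, wy, wz, tx, ty, tz, hand], ...]. A call has exactly 10 rows; each row is the pose to reach, as a shift and turn from the pose commanded when the call began, turning the shorter way round; what a row does not reach only later rows make up. The controller multiplies each number of a shift by 0.6 m and each number of a turn by 360 degrees. A row lasts 1/8 s, in which the tool goes at most 62.5 mm and 10.7 degrees, less where a joint would pass 70% of its speed; a pose out of reach is approached as far as the arm can. A call with a number of a shift or a turn outside -1 to 1 is refused whole. A call with a gripper value outside its range is refused whole. The fingers move at their own pace and stop on an object; "newtons" is the grip in N (left out, the last holds). Time passes only in rows, so rows that repeat a pose let the fingers close, or fill a call up. It gives the time, the measured TCP pose, the force and the opening at its end, in the units of the state.
- bot.get_state(): the state, without advancing time (a new reading comes with each control period).
- bot.read_camera(name): name is "scene" or "top" or "wrist"; returns a dict with "color" (384x512x3 uint8, red, green, blue), "z_map" (384x512 float32, m along the optical axis (not along the pixel's ray), 0 where there is no reading), "fx", "fy", "cx", "cy" (pixels), "k1" (the pictures are not rectified: a ray, as slopes to the right and down, at radius r is drawn at 1 + k1 r^2 times it, then the intrinsics apply), "rvec" (rotation vector, rad) and "tvec" (3), from world to camera coordinates, as OpenCV has them. Camera axes: x right, y down, z forward; pixel columns grow to the right and rows downward; lengths in m; the calibration is good to about 2 mm. A picture is of the moment at which its call begins.
- bot.hand_in(): hands the job in, once; it reports no verdict.
The state is a dict: "time": time; "joint_pos": joint angles; "dq": joint speeds; "joint_torque": joint torques, N m; "eef_pos": TCP position; "tcp_rot": TCP orientation; "contact_force": force on the tool from outside, world axes, zero at the start; "torque": the same for the moment, N m; "grip_width": finger opening in m.
Only numpy, scipy, OpenCV 4.12 (cv2) and the standard library are available. Lean on these libraries where they do the work, as an engineer would, in place of code of your own. Each camera call takes 0.05 s, during which the arm holds its last target.

## Working session

There is one attempt and no reset: what is moved stays moved. The work goes in short steps, Python scripts to look and compute and a tool call to move; the robot and the scene stay as the last step left them, time stands still between calls to the robot, and variables do not carry over. Pictures are saved under pics/ and viewed, and the job is handed in when it is done.

Besides the shell and the picture viewer there is one more tool, called by a JSON object that holds its "api" and its "payload". servo_tool: Moves the arm, as the interface text tells. Its arguments: {"type":"object","properties":{"series":{"type":"array"},"newtons":{"type":"number"}},"required":["series"]}

```bash
ls; mkdir -p pics
cat > h.py <<'E'
import numpy as np, cv2
from plant import bot
def cam(n,save=None):
    c=bot.read_camera(n)
    if save: cv2.imwrite('pics/'+save,c['color'][:,:,::-1])
    return c
def world(c,u,v,z=None,plane=None):
    K=np.array([[c['fx'],0,c['cx']],[0,c['fy'],c['cy']],[0,0,1.]])
    # invert k1
    xd=np.array([(u-c['cx'])/c['fx'],(v-c['cy'])/c['fy']])
    x=cv2.undistortPoints(np.array([[[u,v]]],float),K,np.array([c['k1'],0,0,0,0.]))[0,0]
    R=cv2.Rodrigues(np.array(c['rvec'],float))[0]; t=np.array(c['tvec'],float).ravel()
    d=R.T@np.array([x[0],x[1],1.]); o=-R.T@t
    if plane is not None: return o+d*(plane-o[2])/d[2]
    if z is None: z=c['z_map'][int(round(v)),int(round(u))]
    return o+d*z
def proj(c,p):
    K=np.array([[c['fx'],0,c['cx']],[0,c['fy'],c['cy']],[0,0,1.]])
    return cv2.projectPoints(np.array([p],float),np.array(c['rvec'],float),np.array(c['tvec'],float),K,np.array([c['k1'],0,0,0,0.]))[0][0,0]
E
python3 - <<'E'
from h import *
for n in ['scene','top','wrist']:
    c=cam(n,n+'0.png'); np.savez(n+'0.npz',**c)
    print(n,c['fx'],c['k1'],-cv2.Rodrigues(np.array(c['rvec']))[0].T@np.array(c['tvec']).ravel())
print(bot.get_state())
E
```

```text
pics
scene 459.10397343072566 0.0073371734757296525 [1.11435778 0.42733467 0.895582  ]
top 382.02872421415236 0.004074878582368796 [ 0.41027117 -0.02047237  0.91901916]
wrist 270.62162282602674 -0.06279955006757186 [0.12574793 0.5643992  0.38394536]
{'time': 0.15, 'joint_pos': array([ 6.95571476e+01,  1.83415813e+01,  8.96893367e+01, -4.21316366e-03,
        7.20433090e+01, -1.14667457e+00]), 'dq': array([ 0.17029698, -0.07866469, -0.14105608,  0.01682204,  0.1191405 ,
       -0.06938095]), 'joint_torque': array([-6.30921431e-05, -4.12768793e+01, -2.32153612e+01,  7.27408729e-02,
        4.32466739e-02, -1.10064689e-04]), 'eef_pos': array([0.18989669, 0.54230238, 0.18253681]), 'tcp_rot': array([ -88.05725245,   89.92566482, -107.35212882]), 'contact_force': array([-0.20492571,  0.18639039, -0.04440283]), 'torque': array([-0.03954388, -0.00782035, -0.00672566]), 'grip_width': 0.09101427211961262}
```

View pics/scene0.png

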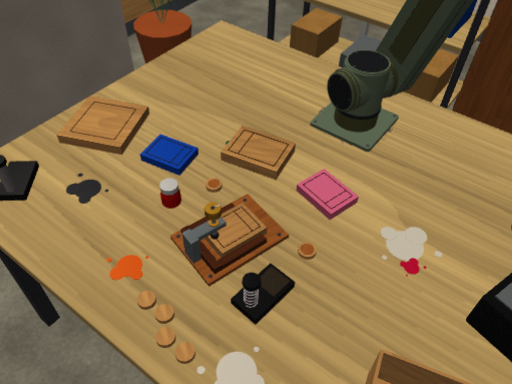

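View pics/top0.png

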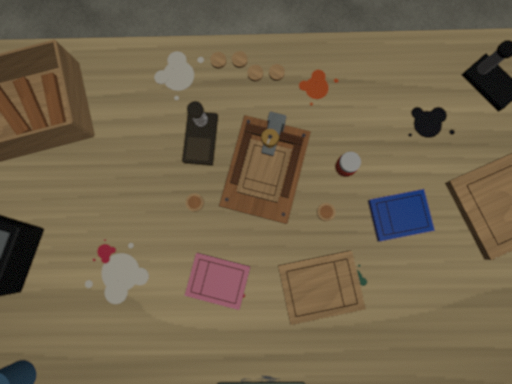

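View pics/wrist0.png

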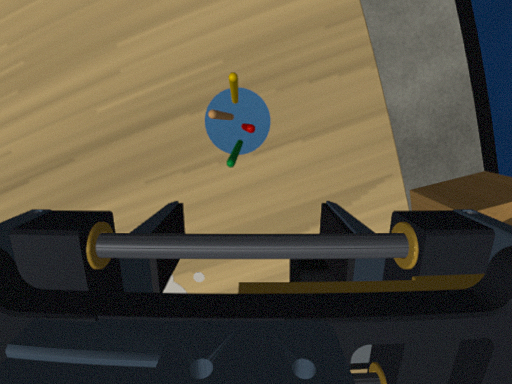

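The jig is at (266,170) in top, with the pale panel in its channel at (265,170). The tan look-alikes are at (320,287) and (500,205), the blue board at (401,215) and the pink one at (218,280). The blank is the smallest tan one, inside the jig. The bystanders are the stand (200,135), the jar (348,163) and discs at (195,203) and (326,212). I'll check the choice in a close crop.

Run:
```python
import cv2
a=cv2.imread('pics/top0.png')[95:235,170:380]; cv2.imwrite('pics/topcrop.png',cv2.resize(a,None,fx=3.8,fy=3.8,interpolation=cv2.INTER_CUBIC))
a=cv2.imread('pics/scene0.png')[170:320,155:325]; cv2.imwrite('pics/scenecrop.png',cv2.resize(a,None,fx=4,fy=4,interpolation=cv2.INTER_CUBIC))
```

```text
(no output)
```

View pics/topcrop.png

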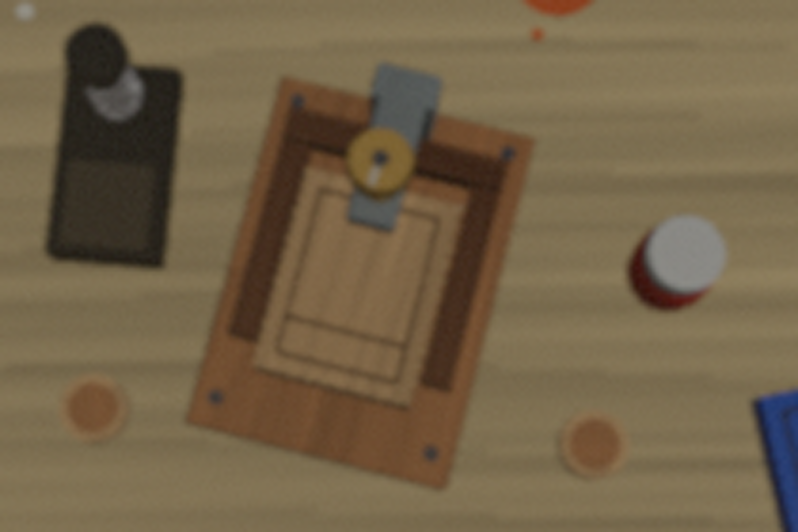

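View pics/scenecrop.png

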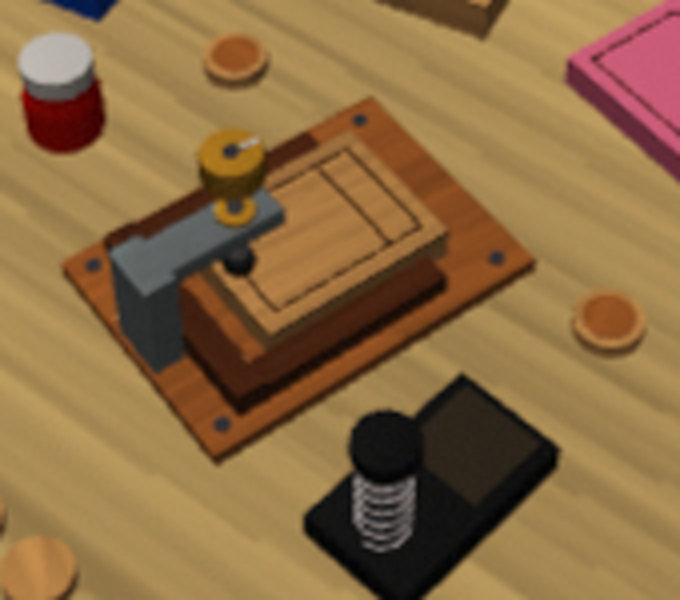

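The crop confirms the blank: pale panel with a burnt frame between the dark rails, with a gap before the stop. The head is at crop (381,162) and the panel's near edge runs (252,368) to (410,407). Next I'll measure the poses.

```bash
cat > fix.py <<'E'
from h import *
c=dict(np.load('top0.npz')); c={k:(v if v.ndim else float(v)) for k,v in c.items()}
f=lambda p:(170+(p[0]+.5)/3.8-.5, 95+(p[1]+.5)/3.8-.5)
hw=[(281,77),(533,140),(445,488),(187,421)]
W=np.array([world(c,*f(p),plane=.012)[:2] for p in hw])
L=np.array([(.105,.085),(.105,-.085),(-.130,-.085),(-.130,.085)])
A=L-L.mean(0);B=W-W.mean(0)
th=np.arctan2((A[:,0]*B[:,1]-A[:,1]*B[:,0]).sum(),(A*B).sum())
R=np.array([[np.cos(th),-np.sin(th)],[np.sin(th),np.cos(th)]])
o=W.mean(0)-R@L.mean(0)
E
python3 - <<'E'
from fix import *
print(th*180/np.pi,o, (W-(L@R.T+o))*1e3)
print('axis',R@[.03,0]+o)
for p in [(252,368),(410,407)]:
    print('blank near in fix',R.T@(world(c,*f(p),plane=.037)[:2]-o))
u=f((381,162)); z=c['z_map'][int(u[1])-1:int(u[1])+2,int(u[0])-2:int(u[0])+3];print(z)
h=world(c,*u,z=np.median(z)); print('head top',h,R.T@(h[:2]-o))
s=dict(np.load('scene0.npz')); s={k:(v if v.ndim else float(v)) for k,v in s.items()}
g=lambda p:(155+(p[0]+.5)/4-.5,170+(p[1]+.5)/4-.5)
u=g((231,152)); z=s['z_map'][int(u[1])-1:int(u[1])+2,int(u[0])-2:int(u[0])+3];print(z)
h=world(s,*u,z=np.median(z)); print('head top scene',h,R.T@(h[:2]-o))
hw=[(372,97),(533,266),(218,462),(65,268)]
for p in hw: w=world(s,*g(p),plane=.012);print(R.T@(w[:2]-o))
for n,p in dict(stand=(115,165),ring=(97,55),jar=(685,255),d0=(94,408),d1=(593,444)).items():
    w=world(c,*f(p)); print(n,w,R.T@(w[:2]-o))
E
```

```text
-15.457954008916289 [ 0.60471936 -0.02025706] [[-1.75509694 -0.40098857]
 [-1.869064    1.63689672]
 [ 2.21223758  0.77232754]
 [ 1.41192337 -2.00823569]]
axis [ 0.63363415 -0.02825299]
blank near in fix [-0.08818463  0.04971247]
blank near in fix [-0.08720605 -0.05010648]
[[0.800965   0.8009514  0.80159307 0.8006223  0.8002845 ]
 [0.7995704  0.80044895 0.80154645 0.79942006 0.803321  ]
 [0.80105996 0.8031443  0.8021236  0.79846144 0.79912996]]
head top [ 0.63206735 -0.02916154  0.14077095] [ 0.02873204 -0.00129328]
[[1.0038575  1.0031853  1.0071167  1.0008607  1.0051984 ]
 [1.002001   1.0018129  0.99926126 1.0003767  0.99771374]
 [0.9983821  0.99940604 1.0006409  0.9975803  1.0008558 ]]
head top scene [ 0.63438766 -0.02935416  0.14080072] [ 0.03101975 -0.0008605 ]
[-0.12846039 -0.08299618]
[-0.12342436  0.08651792]
[0.10583975 0.08746078]
[ 0.1052053  -0.07972128]
stand [0.66662184 0.13876117 0.02423701] [0.01727993 0.16976489]
ring [0.70956993 0.13522946 0.10603257] [0.05961574 0.17780794]
jar [ 0.59273946 -0.21038009  0.06567742] [ 0.03912717 -0.18643859]
d0 [0.51264795 0.1530307  0.01218451] [-0.13492743  0.1424794 ]
d1 [ 0.48483586 -0.15937451  0.01386404] [-0.07846774 -0.16603775]
```

```bash
cat >> h.py <<'E'
from scipy.spatial.transform import Rotation as Ro
def st(v=True):
    s=bot.get_state(); M=Ro.from_euler('xyz',s['tcp_rot'],degrees=True).as_matrix()
    if v:
        print('t',round(s['time'],2),'pos',s['eef_pos'].round(4),'x',M[:,0].round(3),'jawdir',round(float(np.degrees(np.arctan2(M[1,1],M[0,1]))),2),'j',s['joint_pos'].round(1),'F',s['contact_force'].round(2),'T',s['torque'].round(3),'w',round(s['grip_width'],4))
    return s,M
E
python3 - <<'E'
from fix import *
s,M=st()
for x in (-.125,-.105,-.0885):print(x,R@[x,0]+o, (np.r_[R@[x,0]+o]-s['eef_pos'][:2])/.6)
E
```

```text
t 0.15 pos [0.1899 0.5423 0.1825] x [-0.    -0.001 -1.   ] jawdir 70.71 j [69.6 18.3 89.7 -0.  72.  -1.1] F [-0.2   0.19 -0.04] T [-0.04  -0.008 -0.007] w 0.091
-0.125 [0.48424107 0.01305934] [ 0.49057397 -0.88207174]
-0.105 [0.5035176  0.00772871] [ 0.52270151 -0.89095612]
-0.0885 [0.51942073 0.00333095] [ 0.54920673 -0.89828572]
```

{"api": "servo_tool", "payload": {"series": [[0,0,0.001,0.049,-0.088,0,1],[0,0,0.002,0.098,-0.176,0,1],[0,0,0.003,0.147,-0.265,0,1],[0,0,0.004,0.196,-0.353,0,1],[0,0,0.005,0.245,-0.441,0,1],[0,0,0.006,0.294,-0.529,0,1],[0,0,0.007,0.343,-0.617,0,1],[0,0,0.008,0.392,-0.706,0,1],[0,0,0.009,0.441,-0.794,0,1],[0,0,0.0106,0.49,-0.882,0,1]], "newtons": 20}}

```text
time: 1.4
eef_pos: [0.4846, 0.0116, 0.1831]
tcp_rot: [75.1, 90.0, 59.6]
contact_force: [1.3, 0.6, 0.2]
grip_width: 0.0001
```

```bash
python3 -c "
from h import *
st()"
```

```text
t 1.4 pos [0.4846 0.0116 0.1831] x [ 0.  0. -1.] jawdir 74.51 j [ -0.   10.2 100.9   0.   68.9 -74.5] F [1.28 0.58 0.25] T [-0.021 -0.066 -0.022] w 0.0001
```

{"api": "servo_tool", "payload": {"series": [[0,0,0,0,0.001,-0.04,1],[0,0,0,0,0.001,-0.1,1],[0,0,0,0,0.001,-0.16,1],[0,0,0,0,0.001,-0.21,1],[0,0,0,0,0.001,-0.245,1],[0,0,0,0,0.001,-0.265,1],[0,0,0,0,0.001,-0.265,1],[0,0,0,0,0.001,-0.265,1],[0,0,0,0,0.001,-0.265,1],[0,0,0,0,0.001,-0.265,1]]}}

```text
time: 2.65
eef_pos: [0.4844, 0.0141, 0.0247]
tcp_rot: [20.2, 89.9, 4.7]
contact_force: [-0.6, -0.2, -0.1]
grip_width: 0.0005
```

Run:
```python
from fix import *
s,M=st(); print(R.T@(s['eef_pos'][:2]-o)); cam('scene','scene1.png'); cam('top','top1.png')
a=cv2.imread('pics/scene1.png')[150:320,135:325]; cv2.imwrite('pics/s1c.png',cv2.resize(a,None,fx=3.5,fy=3.5,interpolation=cv2.INTER_CUBIC))
```

```text
t 2.65 pos [0.4844 0.0141 0.0247] x [ 0.001  0.    -1.   ] jawdir 74.52 j [  0.3  19.7 113.9   0.   46.3 -74.2] F [-0.56 -0.16 -0.14] T [-0.009  0.06  -0.047] w 0.0005
[-0.12509762  0.00108206]
```

View pics/s1c.png

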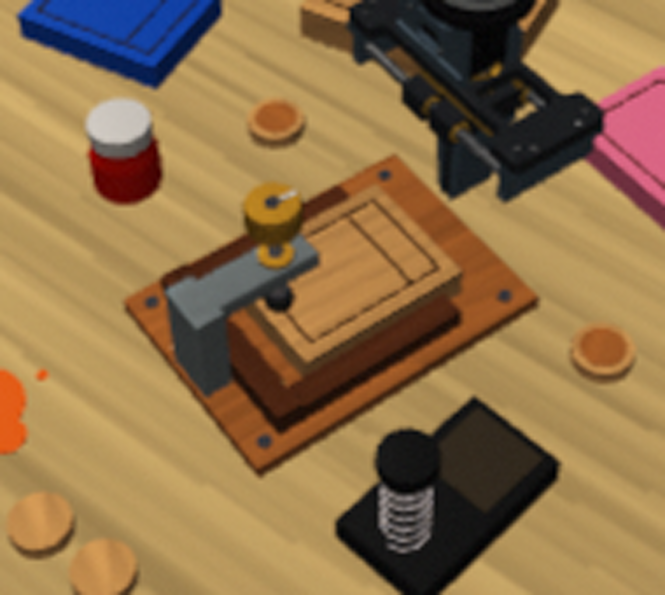

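Run:
```python
from fix import *
s,M=st(); c=cam('scene','scene2.png'); p=proj(c,s['eef_pos']);print(p,(p-[135,150])*3.5)
p=proj(c,[.48,.012,.18]);print((p-[135,150])*3.5)
a=cv2.imread('pics/scene2.png')[150:320,135:325]; cv2.imwrite('pics/s2c.png',cv2.resize(a,None,fx=3.5,fy=3.5,interpolation=cv2.INTER_CUBIC))
```

```text
t 2.75 pos [0.4842 0.0141 0.0245] x [ 0.001  0.    -1.   ] jawdir 74.52 j [  0.3  19.7 114.    0.   46.3 -74.2] F [-0.21  0.29 -0.12] T [0.022 0.026 0.018] w 0.0006
[266.77616028 210.8587743 ] [461.21656098 213.00571006]
[472.71017564  50.49131399]
```

View pics/s2c.png

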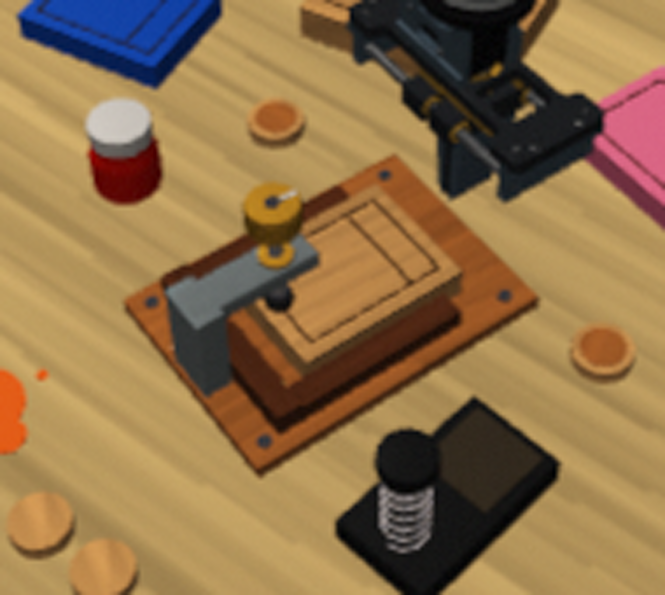

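The fingertips are at crop (455,195), just short of the panel's near end, which matches the state. Now the gentle push.

{"api": "servo_tool", "payload": {"series": [[0,0,0,0.006,-0.002,0,1],[0,0,0,0.013,-0.004,0,1],[0,0,0,0.02,-0.006,0,1],[0,0,0,0.026,-0.008,0,1],[0,0,0,0.031,-0.009,0,1],[0,0,0,0.035,-0.01,0,1],[0,0,0,0.039,-0.011,0,1],[0,0,0,0.043,-0.012,0,1],[0,0,0,0.046,-0.0127,0,1],[0,0,0,0.048,-0.0133,0,1]]}}

```text
time: 4.05
eef_pos: [0.5129, 0.0061, 0.0242]
tcp_rot: [63.4, 90.0, 47.9]
contact_force: [-0.2, -0.5, 0.9]
grip_width: 0.0004
```

```bash
cat > bl.py <<'E'
from fix import *
import sys
s,M=st(); print('tcp fix',R.T@(s['eef_pos'][:2]-o),'Ffix',(R.T@s['contact_force'][:2]).round(2))
n=sys.argv[1]
for k in ('scene','top'):
    cam(k,k+n+'.png')
a=cv2.imread('pics/top'+n+'.png')[95:235,200:330]; a=cv2.resize(a,None,fx=3,fy=3,interpolation=cv2.INTER_CUBIC)
b=cv2.imread('pics/scene'+n+'.png')[185:290,165:300]; b=cv2.resize(b,None,fx=3,fy=3,interpolation=cv2.INTER_CUBIC)
H=max(a.shape[0],b.shape[0]); im=np.zeros((H,a.shape[1]+b.shape[1],3),np.uint8); im[:a.shape[0],:a.shape[1]]=a; im[:b.shape[0],a.shape[1]:]=b
cv2.imwrite('pics/both'+n+'.png',im)
E
python3 bl.py 3
```

```text
t 4.05 pos [0.5129 0.0061 0.0242] x [ 0.  0. -1.] jawdir 74.52 j [ -0.6  21.9 110.3   0.   47.8 -75.1] F [-0.18 -0.55  0.86] T [0.048 0.002 0.013] w 0.0004
tcp fix [-0.09549542  0.00094744] Ffix [-0.03 -0.58]
```

View pics/both3.png

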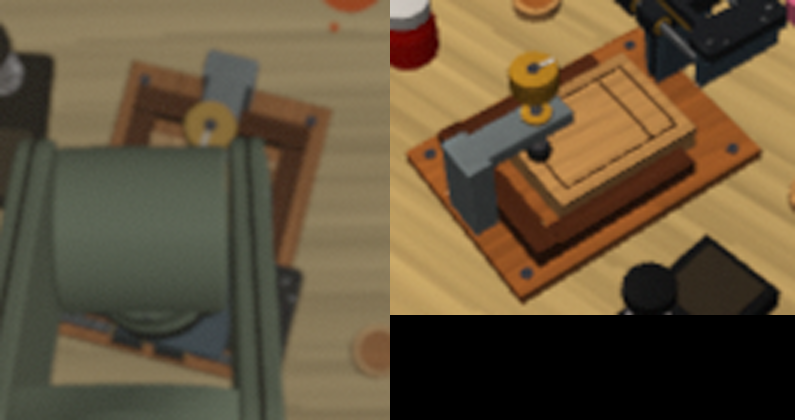

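{"api": "servo_tool", "payload": {"series": [[0,0,0,0.0013,-0.0004,0,1],[0,0,0,0.0026,-0.0007,0,1],[0,0,0,0.004,-0.0011,0,1],[0,0,0,0.0053,-0.0015,0,1],[0,0,0,0.0066,-0.0018,0,1],[0,0,0,0.008,-0.0022,0,1],[0,0,0,0.009,-0.0025,0,1],[0,0,0,0.01,-0.0028,0,1],[0,0,0,0.011,-0.003,0,1],[0,0,0,0.012,-0.0033,0,1]]}}

```text
time: 5.4
eef_pos: [0.5201, 0.0041, 0.0242]
tcp_rot: [108.7, 90.0, 93.2]
contact_force: [-0.6, 0.6, 0.0]
grip_width: 0.0005
```

```bash
python3 bl.py 4
```

```text
t 5.4 pos [0.5201 0.0041 0.0242] x [-0.  0. -1.] jawdir 74.52 j [ -0.8  22.4 109.4   0.   48.2 -75.3] F [-0.59  0.6   0.03] T [ 0.026 -0.016  0.04 ] w 0.0005
tcp fix [-0.08809304  0.00094674] Ffix [-0.73  0.42]
```

View pics/both4.png

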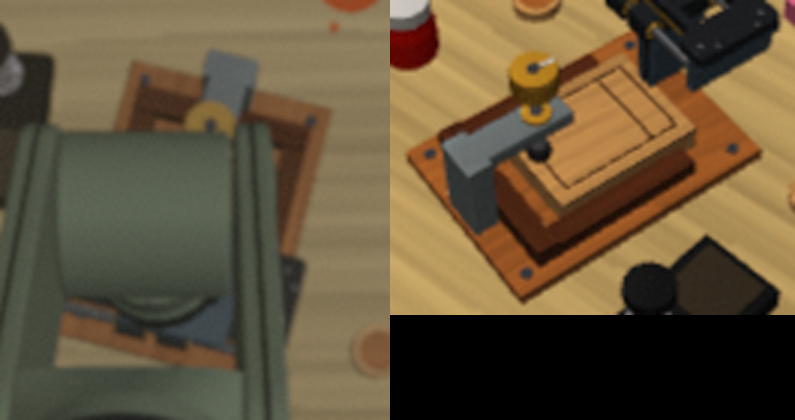

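Run:
```python
from fix import *
cam('wrist','w4.png'); a=cv2.imread('pics/scene4.png')[170:250,200:300]; cv2.imwrite('pics/z4.png',cv2.resize(a,None,fx=7,fy=7,interpolation=cv2.INTER_CUBIC))
```

```text
(no output)
```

View pics/w4.png

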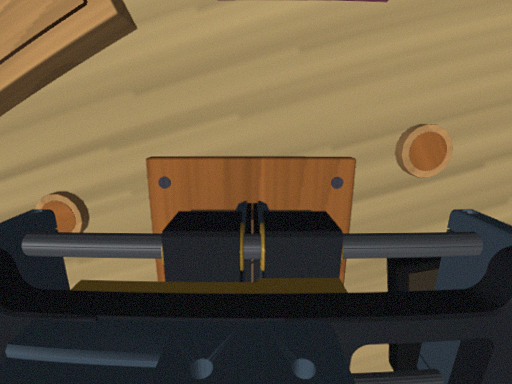

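View pics/z4.png

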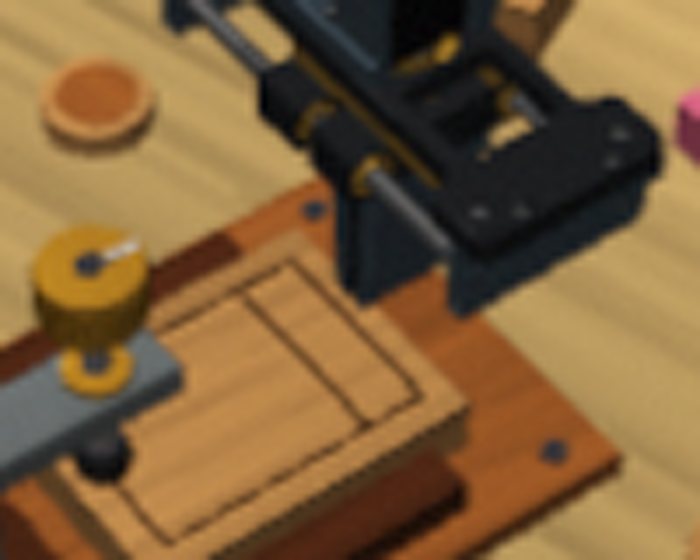

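The finger's lower end, at crop (360,305), lies right at the panel's near top edge, so it is about to touch or just touching. I'll continue in small steps.

{"api": "servo_tool", "payload": {"series": [[0,0,0,0.001,-0.0003,0,1],[0,0,0,0.002,-0.0006,0,1],[0,0,0,0.003,-0.0008,0,1],[0,0,0,0.004,-0.0011,0,1],[0,0,0,0.005,-0.0014,0,1],[0,0,0,0.006,-0.0017,0,1],[0,0,0,0.007,-0.0019,0,1],[0,0,0,0.008,-0.0022,0,1],[0,0,0,0.009,-0.0025,0,1],[0,0,0,0.01,-0.0028,0,1]]}}

```text
time: 6.8
eef_pos: [0.5261, 0.0025, 0.0242]
tcp_rot: [81.1, 90.0, 65.6]
contact_force: [-1.0, -0.1, 0.2]
grip_width: 0.0008
```

```bash
python3 bl.py 5
```

```text
t 6.8 pos [0.5261 0.0025 0.0242] x [ 0.  0. -1.] jawdir 74.52 j [ -1.   22.9 108.6   0.   48.5 -75.5] F [-0.97 -0.15  0.17] T [0.003 0.021 0.009] w 0.0008
tcp fix [-0.08185567  0.00092739] Ffix [-0.89 -0.4 ]
```

View pics/both5.png

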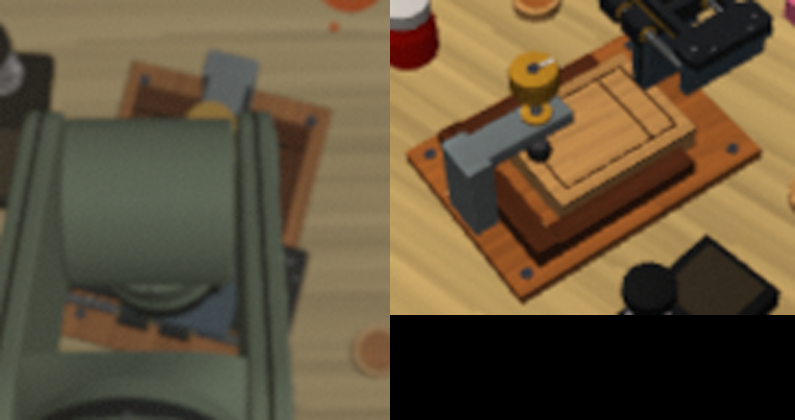

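Run:
```python
from fix import *
ims=[]
for n in ('0','5'):
    a=cv2.imread('pics/scene%s.png'%n)[180:270,210:300]; ims.append(cv2.resize(a,None,fx=4.4,fy=4.4,interpolation=cv2.INTER_CUBIC))
cv2.imwrite('pics/cmp5.png',np.hstack(ims))
```

```text
(no output)
```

View pics/cmp5.png

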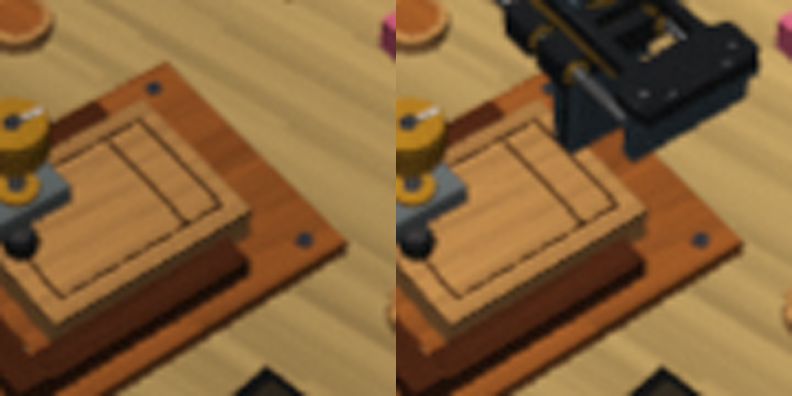

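Run:
```python
from fix import *
s,M=st(); c=cam('scene','scene6.png')
p=proj(c,s['eef_pos']); print('tcp px',p,'in cmp',(p-[210,180])*4.4+[396,0])
for q in [(568,145),(568,125),(575,110),(570,152),(590,130),(560,125),(630,150),(690,110)]:
    u=(q[0]-396)/4.4+210; v=q[1]/4.4+180
    w=world(c,u,v); print(q,w.round(4),(R.T@(w[:2]-o)).round(4), c['color'][int(v),int(u)])
```

```text
t 6.9 pos [0.5261 0.0025 0.0242] x [ 0.  0. -1.] jawdir 74.52 j [ -1.   22.9 108.6   0.   48.5 -75.5] F [ 0.03 -0.69  0.23] T [-0.02   0.001 -0.037] w 0.0003
tcp px [252.95003516 218.82314064] in cmp [584.98015471 170.82181884]
(568, 145) [0.5432 0.0029 0.0624] [-0.0655  0.0059] [26 30 33]
(568, 125) [0.5433 0.0026 0.0789] [-0.0653  0.0057] [28 32 35]
(575, 110) [0.5463 0.0093 0.0984] [-0.0642  0.0129] [26 33 37]
(570, 152) [0.5439 0.0049 0.0588] [-0.0653  0.0081] [52 45 37]
(590, 130) [0.5347 0.0112 0.0732] [-0.0758  0.0116] [24 29 32]
(560, 125) [ 0.5427 -0.0032  0.0742] [-0.0644 -0.0001] [20 22 26]
(630, 150) [0.5833 0.0704 0.1446] [-0.0448  0.0817] [29 34 38]
(690, 110) [0.5558 0.0857 0.1603] [-0.0754  0.089 ] [24 31 34]
```

```bash
cat > pc.py <<'E'
from h import *
def cloud(c):
    K=np.array([[c['fx'],0,c['cx']],[0,c['fy'],c['cy']],[0,0,1.]])
    vv,uu=np.mgrid[0:384,0:512]; p=np.stack([uu.ravel(),vv.ravel()],1).astype(float)[:,None]
    x=cv2.undistortPoints(p,K,np.array([c['k1'],0,0,0,0.]))[:,0]
    z=c['z_map'].ravel()[:,None]; X=np.hstack([x*z,z])
    R=cv2.Rodrigues(np.array(c['rvec'],float))[0]; t=np.array(c['tvec'],float).ravel()
    W=((X-t)@R).reshape(384,512,3); W[c['z_map']==0]=np.nan
    return W
E
python3 - <<'E'
from pc import *; from fix import R,o
c=cam('scene'); W=cloud(c); F=W.copy(); F[...,:2]=(W[...,:2]-o)@R
st()
for v in range(206,224):
    print(v,[ (int(F[v,u,0]*1e3),int(F[v,u,1]*1e3),int(F[v,u,2]*1e3),int(c['color'][v,u].sum())) for u in range(246,260,2)])
# bench sanity
print(np.nanmedian(W[20:380,5:500,2][(W[20:380,5:500,2]<.01)]))
E
```

```text
t 7.0 pos [0.526  0.0025 0.0242] x [-0.  0. -1.] jawdir 74.52 j [ -1.   22.9 108.6   0.   48.5 -75.5] F [0.97 0.14 0.29] T [0.037 0.038 0.001] w 0.0002
206 [(-65, -6, 76, 90), (-66, 0, 81, 50), (-65, 9, 91, 105), (-67, 13, 93, 81), (-75, 10, 85, 86), (-81, 11, 82, 88), (-87, 11, 78, 96)]
207 [(-66, -7, 70, 106), (-66, 0, 78, 52), (-66, 8, 85, 102), (-69, 11, 86, 92), (-74, 13, 84, 84), (-80, 12, 79, 87), (-88, 10, 72, 84)]
208 [(-64, -5, 70, 133), (-68, -2, 70, 55), (-65, 8, 82, 105), (-69, 11, 83, 84), (-76, 10, 77, 80), (-80, 13, 77, 86), (-90, 8, 65, 83)]
209 [(-65, -7, 64, 146), (-68, -2, 67, 56), (-65, 8, 79, 99), (-69, 11, 79, 88), (-73, 14, 78, 82), (-82, 10, 69, 80), (-87, 11, 66, 101)]
210 [(-63, -4, 64, 156), (-68, -2, 63, 57), (-65, 9, 76, 101), (-69, 11, 75, 86), (-75, 11, 71, 87), (-81, 12, 68, 100), (-88, 11, 62, 169)]
211 [(-74, -18, 40, 118), (-64, 2, 66, 51), (-65, 8, 72, 97), (-69, 11, 71, 87), (-76, 10, 66, 102), (-82, 10, 62, 168), (-111, -16, 16, 244)]
212 [(-75, -19, 35, 231), (-67, -1, 57, 62), (-65, 9, 70, 95), (-70, 10, 67, 83), (-76, 10, 63, 157), (-105, -17
[... 748 characters left out ...]
-5, 10, 245)]
218 [(-63, -3, 35, 396), (-66, 0, 37, 398), (-70, 4, 38, 386), (-74, 6, 37, 248), (-79, 7, 35, 377), (-83, 10, 36, 388), (-87, 12, 34, 288)]
219 [(-60, 0, 38, 393), (-65, 1, 35, 388), (-67, 6, 39, 392), (-73, 7, 35, 341), (-76, 11, 37, 309), (-79, 15, 39, 381), (-84, 17, 38, 349)]
220 [(-59, 2, 37, 386), (-62, 5, 38, 387), (-66, 9, 39, 400), (-69, 12, 40, 388), (-75, 12, 35, 237), (-79, 16, 36, 352), (-80, 21, 40, 383)]
221 [(-57, 4, 37, 381), (-58, 10, 42, 399), (-65, 9, 35, 391), (-69, 13, 36, 384), (-71, 17, 39, 318), (-77, 18, 35, 301), (-81, 21, 35, 398)]Traceback (most recent call last):
  File "<stdin>", line 5, in <module>
ValueError: cannot convert float NaN to integer
```

Run:
```python
from pc import *; from fix import R,o
print(bot.grasp_offset)
c0=dict(np.load('wrist0.npz')); c0={k:(v if v.ndim else float(v)) for k,v in c0.items()}
W=cloud(c0); print('w0 bench',[W[v,u].round(4) for v,u in [(50,100),(100,300),(150,150),(120,235),(180,300)]])
c=cam('wrist'); W=cloud(c); print('cam',-cv2.Rodrigues(np.array(c['rvec']))[0].T@np.array(c['tvec']).ravel())
print('w now bench',[W[v,u].round(4) for v,u in [(100,200),(100,300),(150,430),(180,200),(180,320),(183,165),(183,337)]])
for v,u in [(183,165),(183,337),(158,150),(158,354)]: print(R.T@(W[v,u,:2]-o),W[v,u,2])
```

```text
0.0188
w0 bench [array([-0.0339,  0.4028, -0.0008]), array([ 1.192e-01,  6.356e-01, -5.000e-04]), array([ 0.1134,  0.4136, -0.0012]), array([0.1176, 0.5479, 0.0908]), array([ 2.258e-01,  6.028e-01, -2.000e-04])]
cam [0.46046595 0.02004186 0.22570085]
w now bench [array([ 4.325e-01, -1.540e-02, -2.000e-04]), array([ 0.4539,  0.0621, -0.0016]), array([0.5187, 0.1537, 0.0116]), array([ 0.4932, -0.0326,  0.0118]), array([0.5191, 0.0612, 0.0117]), array([ 0.4879, -0.0612,  0.0114]), array([0.525 , 0.0739, 0.0127])]
[-0.10166851 -0.07058874] 0.011388967052706119
[-0.10195762  0.06944978] 0.012724564730643562
[-0.12231218 -0.08091966] 0.012214641504294325
[-0.12229018  0.08190032] 0.012127800914754391
```

Run:
```python
from pc import *; from fix import R,o
c=cam('wrist'); W=cloud(c); F=W.copy(); F[...,:2]=(W[...,:2]-o)@R
for v in range(194,300,6): print(v,[tuple((F[v,u]*1e3).round().tolist())+(int(c['color'][v,u].sum()),) for u in (200,225,243,252,262)])
st()
a=c['color'][190:300,170:340,::-1]; cv2.imwrite('pics/wz.png',cv2.resize(a,None,fx=4.5,fy=4.5))
```

```text
194 [(-93.0, -42.0, 13.0, 270), (-93.0, -22.0, 12.0, 262), (-93.0, -7.0, 12.0, 249), (-93.0, 0.0, 12.0, 257), (-93.0, 9.0, 12.0, 301)]
200 [(-87.0, -43.0, 11.0, 284), (-88.0, -22.0, 12.0, 265), (-87.0, -7.0, 12.0, 242), (-87.0, 0.0, 12.0, 279), (-88.0, 9.0, 12.0, 312)]
206 [(-86.0, -40.0, 24.0, 137), (-86.0, -21.0, 24.0, 139), (-99.0, -5.0, 66.0, 101), (-86.0, 0.0, 23.0, 91), (-100.0, 7.0, 67.0, 75)]
212 [(-120.0, -17.0, 139.0, 46), (-120.0, -9.0, 139.0, 52), (-100.0, -5.0, 79.0, 117), (-86.0, 0.0, 37.0, 219), (-120.0, 4.0, 139.0, 79)]
218 [(-120.0, -16.0, 145.0, 34), (-121.0, -8.0, 146.0, 24), (-100.0, -4.0, 89.0, 119), (-81.0, 0.0, 36.0, 244), (-118.0, 4.0, 139.0, 91)]
224 [(-121.0, -15.0, 151.0, 41), (-121.0, -8.0, 151.0, 31), (-118.0, -2.0, 145.0, 134), (-77.0, 0.0, 38.0, 230), (-119.0, 4.0, 147.0, 189)]
230 [(-120.0, -14.0, 155.0, 71), (-120.0, -7.0, 155.0, 29), (-117.0, -2.0, 148.0, 173), (-71.0, 0.0, 36.0, 227), (-118.0, 3.0, 150.0, 242)]
236 [(-119.0, -14.0, 157.0, 78), (-119.0, -7.0, 156.0, 116), (-115.0, -2.0, 148.0, 161), (-116.0, 0.0, 148.0, 122), (-117.0, 3.0, 152.0, 272
[... 886 characters left out ...]
0, 94), (-107.0, -7.0, 158.0, 107), (-86.0, -3.0, 124.0, 106), (-78.0, 0.0, 112.0, 262), (-107.0, 3.0, 157.0, 126)]
284 [(-108.0, -14.0, 162.0, 120), (-107.0, -7.0, 161.0, 135), (-107.0, -2.0, 160.0, 141), (-107.0, 0.0, 161.0, 131), (-107.0, 3.0, 160.0, 143)]
290 [(-107.0, -13.0, 163.0, 141), (-107.0, -7.0, 163.0, 117), (-107.0, -2.0, 163.0, 152), (-107.0, 0.0, 163.0, 125), (-107.0, 3.0, 163.0, 138)]
296 [(-108.0, -13.0, 167.0, 49), (-108.0, -6.0, 167.0, 61), (-108.0, -2.0, 168.0, 68), (-108.0, 0.0, 167.0, 14), (-108.0, 3.0, 167.0, 32)]
t 7.1 pos [0.526  0.0025 0.0242] x [-0.  0. -1.] jawdir 74.52 j [ -1.   22.9 108.6   0.   48.5 -75.5] F [-0.58 -0.34 -0.18] T [-0.007  0.037 -0.037] w 0.0005
```

View pics/wz.png

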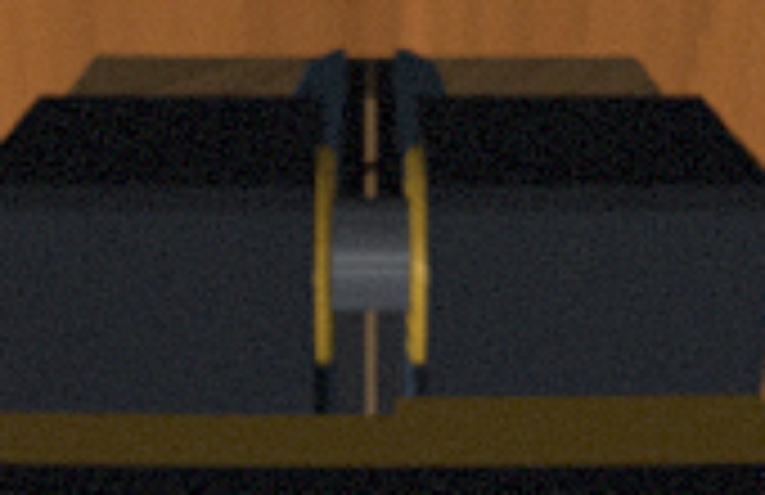

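Run:
```python
from pc import *
c0=dict(np.load('wrist0.npz')); c0={k:(v if v.ndim else float(v)) for k,v in c0.items()}
W=cloud(c0)
for reg in [(195,230,150,190),(195,230,315,350)]:
    a=W[reg[0]:reg[1],reg[2]:reg[3]].reshape(-1,3); a=a[a[:,2]>.1]; print(np.nanpercentile(a[:,2],[0,1,5,20,50]))
c=cam('wrist'); W=cloud(c); a=W[195:230,235:270].reshape(-1,3); a=a[a[:,2]>.045];print(np.nanpercentile(a[:,2],[0,1,5,20,50]))
```

```text
[0.21215312 0.21383371 0.21570689 0.22283383 0.2360864 ]
[0.21206604 0.21348984 0.21534273 0.22157388 0.23421221]
[0.05521395 0.055935   0.05926285 0.06965677 0.09032246]
```

The reported TCP and the cameras disagree. The fingertips are really about 31 mm above the reported TCP: 0.055 against 0.024 now, and 0.212 against 0.183 at the start. The two wrist readings and the scene camera's roughly 34 mm agree on this. So the fingers slid over the panel without touching it. I'll back off, descend 30 mm more and push again.

{"api": "servo_tool", "payload": {"series": [[0,0,0,-0.015,0.004,0,1],[0,0,0,-0.035,0.0097,0,1],[0,0,0,-0.055,0.0152,0,1],[0,0,0,-0.061,0.0169,0,1],[0,0,0,-0.061,0.0169,-0.01,1],[0,0,0,-0.061,0.0169,-0.025,1],[0,0,0,-0.061,0.0169,-0.04,1],[0,0,0,-0.061,0.0169,-0.05,1],[0,0,0,-0.061,0.0169,-0.05,1],[0,0,0,-0.061,0.0169,-0.05,1]]}}

```text
time: 8.4
eef_pos: [0.4896, 0.0126, -0.0058]
tcp_rot: [37.2, 90.0, 21.7]
contact_force: [-0.0, 0.2, 0.8]
grip_width: 0.0004
```

```bash
cat > look.py <<'E'
from pc import *; from fix import R,o
import sys
s,M=st(); print('tcp fix',(R.T@(s['eef_pos'][:2]-o)).round(4),'Ffix',(R.T@s['contact_force'][:2]).round(2))
c=cam('wrist'); W=cloud(c); F=W.copy(); F[...,:2]=(W[...,:2]-o)@R
a=F[190:240,235:270].reshape(-1,3); a=a[(a[:,0]<-.07)&(a[:,2]>.018)];print('tip z',np.nanpercentile(a[:,2],[0,1,5,20]))
c=cam('scene','sc%s.png'%sys.argv[1]); a=cv2.imread('pics/sc%s.png'%sys.argv[1])[180:270,205:300]; cv2.imwrite('pics/sx%s.png'%sys.argv[1],cv2.resize(a,None,fx=5,fy=5,interpolation=cv2.INTER_CUBIC))
E
python3 look.py 7
```

```text
t 8.4 pos [ 0.4896  0.0126 -0.0058] x [ 0.  0. -1.] jawdir 74.51 j [ 1.000e-01  2.270e+01  1.151e+02  0.000e+00  4.220e+01 -7.440e+01] F [-0.01  0.22  0.79] T [0.065 0.002 0.051] w 0.0004
tcp fix [-0.1197  0.001 ] Ffix [-0.06  0.21]
tip z [0.02452496 0.02654208 0.03100338 0.04401322]
```

View pics/sx7.png

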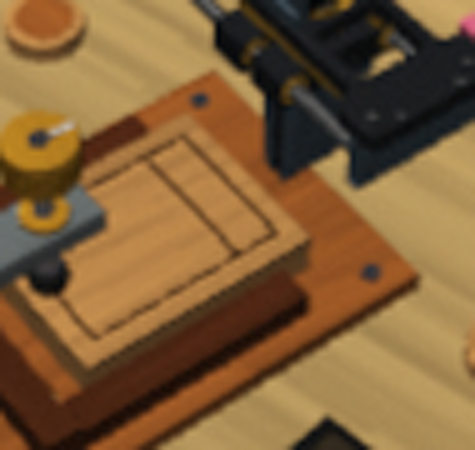

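{"api": "servo_tool", "payload": {"series": [[0,0,0,0.005,-0.0014,0,1],[0,0,0,0.01,-0.0028,0,1],[0,0,0,0.015,-0.0042,0,1],[0,0,0,0.019,-0.0053,0,1],[0,0,0,0.022,-0.0061,0,1],[0,0,0,0.025,-0.0069,0,1],[0,0,0,0.028,-0.0078,0,1],[0,0,0,0.031,-0.0086,0,1],[0,0,0,0.034,-0.0094,0,1],[0,0,0,0.037,-0.0103,0,1]]}}

```text
time: 9.75
eef_pos: [0.5119, 0.0064, -0.0059]
tcp_rot: [21.8, 90.0, 6.4]
contact_force: [-1.0, 0.2, -0.2]
grip_width: 0.0003
```

```bash
python3 look.py 8
```

```text
t 9.75 pos [ 0.5119  0.0064 -0.0059] x [ 0.  0. -1.] jawdir 74.52 j [ -0.6  24.2 112.2   0.   43.5 -75.1] F [-1.02  0.21 -0.23] T [ 0.05   0.126 -0.031] w 0.0003
tcp fix [-0.0966  0.0009] Ffix [-1.04 -0.07]
tip z [0.0249186  0.02599477 0.0306178  0.04426441]
```

View pics/sx8.png

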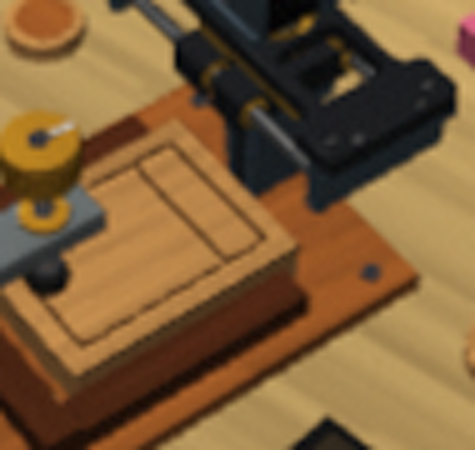

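The panel's near corner has moved from (310,245) to (297,248), so it is sliding at about 1 N. About 9 mm remain.

{"api": "servo_tool", "payload": {"series": [[0,0,0,0.001,-0.0003,0,1],[0,0,0,0.002,-0.0006,0,1],[0,0,0,0.003,-0.0008,0,1],[0,0,0,0.004,-0.0011,0,1],[0,0,0,0.005,-0.0014,0,1],[0,0,0,0.006,-0.0017,0,1],[0,0,0,0.007,-0.0019,0,1],[0,0,0,0.008,-0.0022,0,1],[0,0,0,0.009,-0.0025,0,1],[0,0,0,0.01,-0.0028,0,1]]}}

```text
time: 11.1
eef_pos: [0.5176, 0.0047, -0.0058]
tcp_rot: [112.5, 90.0, 97.1]
contact_force: [-2.9, 1.4, 2.1]
grip_width: 0.0007
```

```bash
python3 look.py 9
```

```text
t 11.1 pos [ 0.5176  0.0047 -0.0058] x [-0.  0. -1.] jawdir 74.52 j [ -0.8  24.6 111.5   0.   43.9 -75.3] F [-2.85  1.41  2.14] T [0.133 0.439 0.024] w 0.0007
tcp fix [-0.0906  0.0009] Ffix [-3.12  0.59]
tip z [0.02457721 0.02607784 0.03044665 0.04387414]
```

{"api": "servo_tool", "payload": {"series": [[0,0,0,0.0003,-0.0001,0,1],[0,0,0,0.0006,-0.0002,0,1],[0,0,0,0.0009,-0.0003,0,1],[0,0,0,0.0012,-0.0003,0,1],[0,0,0,0.0015,-0.0004,0,1],[0,0,0,0.0018,-0.0005,0,1],[0,0,0,0.0021,-0.0006,0,1],[0,0,0,0.0024,-0.0007,0,1],[0,0,0,0.0024,-0.0007,0,1],[0,0,0,0.0024,-0.0007,0,1]]}}

```text
time: 12.45
eef_pos: [0.5193, 0.0043, -0.0058]
tcp_rot: [14.7, 90.0, -0.7]
contact_force: [-1.4, 0.1, 0.7]
grip_width: 0.0005
```

```bash
python3 look.py 10
```

```text
t 12.45 pos [ 0.5193  0.0043 -0.0058] x [ 0.001 -0.    -1.   ] jawdir 74.52 j [ -0.8  24.7 111.3   0.   44.  -75.3] F [-1.4   0.08  0.66] T [ 0.042  0.193 -0.005] w 0.0005
tcp fix [-0.0888  0.0009] Ffix [-1.37 -0.29]
tip z [0.02455846 0.02641122 0.03060845 0.04375528]
```

View pics/sx10.png

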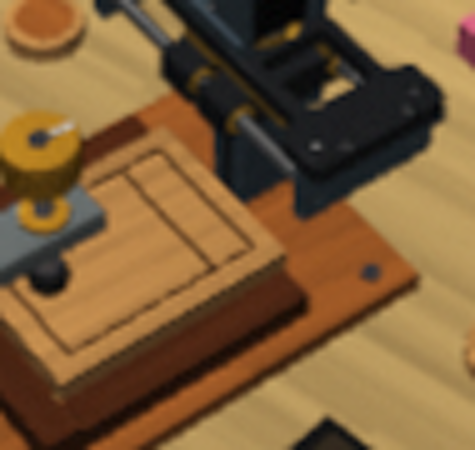

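{"api": "servo_tool", "payload": {"series": [[0,0,0,0.0005,-0.0001,0,1],[0,0,0,0.001,-0.0003,0,1],[0,0,0,0.0015,-0.0004,0,1],[0,0,0,0.002,-0.0006,0,1],[0,0,0,0.0025,-0.0007,0,1],[0,0,0,0.003,-0.0008,0,1],[0,0,0,0.0035,-0.001,0,1],[0,0,0,0.004,-0.0011,0,1],[0,0,0,0.004,-0.0011,0,1],[0,0,0,0.004,-0.0011,0,1]]}}

```text
time: 13.8
eef_pos: [0.5216, 0.0036, -0.0058]
tcp_rot: [25.1, 90.0, 9.6]
contact_force: [-0.6, -0.2, 0.6]
grip_width: 0.0007
```

```bash
python3 look.py 11
```

```text
t 13.8 pos [ 0.5216  0.0036 -0.0058] x [ 0.  0. -1.] jawdir 74.52 j [ -0.9  24.9 111.    0.   44.2 -75.4] F [-0.61 -0.2   0.61] T [ 0.063  0.263 -0.015] w 0.0007
tcp fix [-0.0865  0.0009] Ffix [-0.54 -0.35]
tip z [0.02436675 0.02618106 0.03059332 0.04400515]
```

{"api": "servo_tool", "payload": {"series": [[0,0,0,0.0005,-0.0001,0,1],[0,0,0,0.001,-0.0003,0,1],[0,0,0,0.0015,-0.0004,0,1],[0,0,0,0.002,-0.0006,0,1],[0,0,0,0.0025,-0.0007,0,1],[0,0,0,0.003,-0.0008,0,1],[0,0,0,0.0035,-0.001,0,1],[0,0,0,0.004,-0.0011,0,1],[0,0,0,0.004,-0.0011,0,1],[0,0,0,0.004,-0.0011,0,1]]}}

```text
time: 15.15
eef_pos: [0.522, 0.0035, -0.0058]
tcp_rot: [-177.6, 89.8, 166.9]
contact_force: [-5.9, 2.7, 6.0]
grip_width: 0.0006
```

```bash
python3 look.py 12
```

```text
t 15.15 pos [ 0.522   0.0035 -0.0058] x [-0.004  0.001 -1.   ] jawdir 74.5 j [-9.000e-01  2.500e+01  1.107e+02  1.000e-01  4.450e+01 -7.550e+01] F [-5.87  2.67  6.03] T [0.494 1.139 0.023] w 0.0006
tcp fix [-0.0861  0.0008] Ffix [-6.37  1.01]
tip z [0.0246254  0.02620438 0.03067091 0.04409552]
```

View pics/sx12.png

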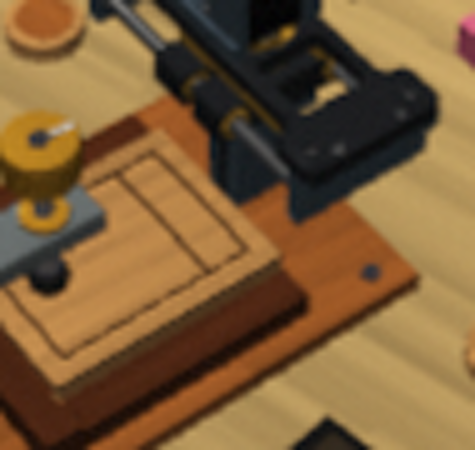

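The push has stalled: only 0.4 mm of the last 2.4 mm was followed and the force rose to 6 N. The TCP is at -0.086, which is where home should be. I'll retreat and rise.

{"api": "servo_tool", "payload": {"series": [[0,0,0,-0.016,0.0045,0,1],[0,0,0,-0.04,0.011,0,1],[0,0,0,-0.05,0.014,0.02,1],[0,0,0,-0.05,0.014,0.08,1],[0,0,0,-0.05,0.014,0.15,1],[0,0,0.02,-0.05,0.014,0.22,1],[0,0,0.045,-0.05,0.014,0.26,-1],[0,0,0.07,-0.05,0.014,0.26,-1],[0,0,0.1,-0.05,0.014,0.26,-1],[0,0,0.125,-0.05,0.014,0.26,-1]]}}

```text
time: 16.5
eef_pos: [0.494, 0.0114, 0.1512]
tcp_rot: [-32.4, 89.9, -2.5]
contact_force: [-0.1, -0.9, -0.3]
grip_width: 0.0376
```

```bash
python3 look.py 13
python3 - <<'E'
from fix import *
s,M=st()
print((np.r_[R@[.03,0]+o,.0815]-s['eef_pos'])/.6)
t=cam('top','top13.png')
a=cv2.imread('pics/top13.png')[95:235,170:380]; cv2.imwrite('pics/t13.png',cv2.resize(a,None,fx=3.8,fy=3.8,interpolation=cv2.INTER_CUBIC))
E
```

```text
t 16.5 pos [0.494  0.0114 0.1512] x [ 0.002 -0.    -1.   ] jawdir 119.83 j [  -0.    12.4  102.9   -0.    64.6 -119.8] F [-0.08 -0.86 -0.33] T [0.056 0.071 0.014] w 0.0376
tcp fix [-0.1151  0.001 ] Ffix [ 0.15 -0.85]
tip z [0.27252001 0.27288855 0.27353627 0.2743803 ]
t 16.6 pos [0.494  0.0114 0.1511] x [ 0.002 -0.    -1.   ] jawdir 119.51 j [  -0.    12.4  102.9   -0.    64.6 -119.5] F [-0.25  0.04  0.58] T [ 0.01   0.046 -0.048] w 0.0456
[ 0.23264778 -0.06611587 -0.11591836]
```

View pics/sx13.png

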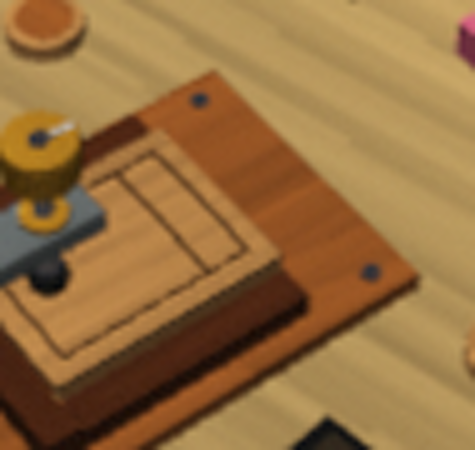

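View pics/t13.png

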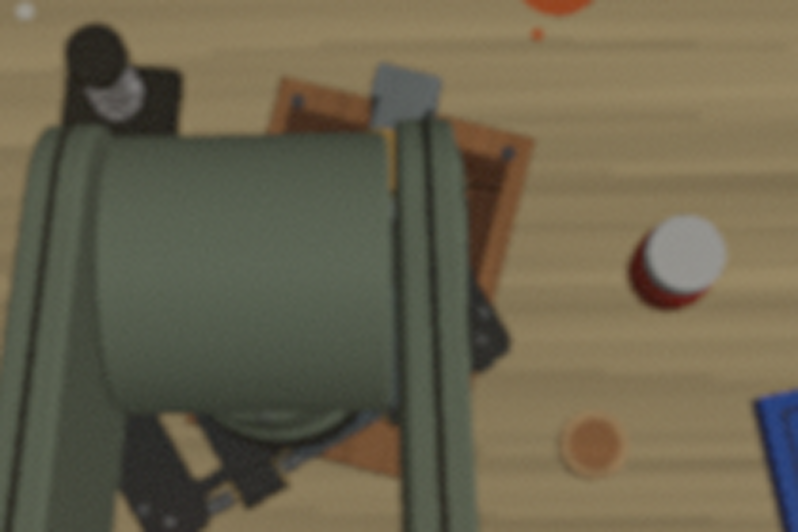

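Run:
```python
from fix import *
c=dict(np.load('scene0.npz')); c={k:(v if v.ndim else float(v)) for k,v in c.items()}
f=lambda p:(205+(p[0]+.5)/5-.5,180+(p[1]+.5)/5-.5)
for n,p in [('before',(190,118)),('before',(309,243)),('after',(160,130)),('after',(280,258)),('scr',(200,101)),('scr',(371,273))]:
    print(n,R.T@(world(c,*f(p),plane=.012 if n=='scr' else .037)[:2]-o))
```

```text
before [-0.08503908 -0.04652603]
before [-0.08341841  0.05145727]
after [-0.0682224  -0.04891499]
after [-0.0666497   0.05042561]
scr [-0.10954585 -0.07084083]
scr [-0.10942162  0.06891595]
```

{"api": "servo_tool", "payload": {"series": [[0,0,0,0.05,-0.0144,0,-1],[0,0,0,0.12,-0.0346,0,-1],[0,0,0,0.19,-0.0548,0,-1],[0,0,0,0.225,-0.0649,0,-1],[0,0,0,0.2322,-0.067,0,-1],[0,0,0,0.2322,-0.067,0,-1],[0,0,0,0.2322,-0.067,-0.005,-1],[0,0,0,0.2322,-0.067,-0.01,-1],[0,0,0,0.2322,-0.067,-0.01,-1],[0,0,0,0.2322,-0.067,-0.01,-1]]}}

```text
time: 17.9
eef_pos: [0.6331, -0.0287, 0.1443]
tcp_rot: [21.7, 90.0, 51.3]
contact_force: [-0.1, -0.0, 0.6]
grip_width: 0.0915
```

```bash
python3 look.py 14
python3 - <<'E'
from fix import *
cam('wrist','w14.png'); cam('scene','s14.png')
a=cv2.imread('pics/s14.png')[110:290,120:320]; cv2.imwrite('pics/s14c.png',cv2.resize(a,None,fx=3.3,fy=3.3,interpolation=cv2.INTER_CUBIC))
E
```

```text
t 17.9 pos [ 0.6331 -0.0287  0.1443] x [ 0.  0. -1.] jawdir 119.52 j [  -3.6   25.    84.9    0.    70.1 -123.2] F [-0.08 -0.04  0.62] T [ 0.143  0.03  -0.024] w 0.0915
tcp fix [ 0.0296 -0.0006] Ffix [-0.07 -0.06]
tip z nan
  return np.nanmean(a, axis, out=out, keepdims=keepdims)
```

View pics/s14c.png

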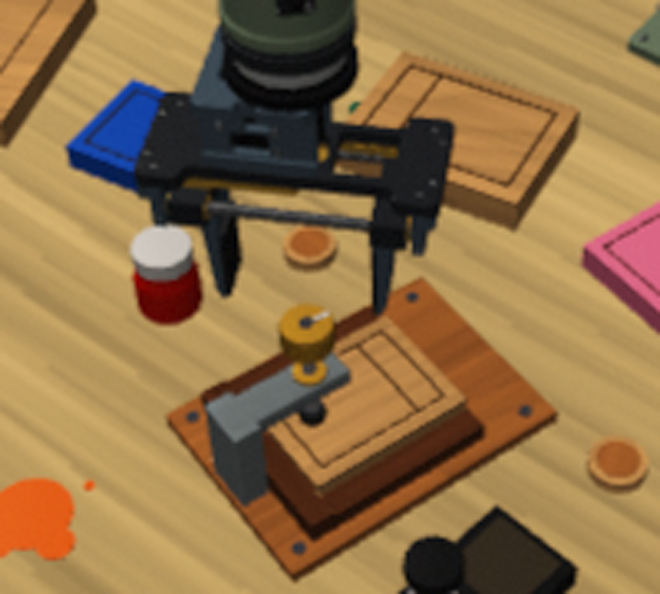

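View pics/w14.png

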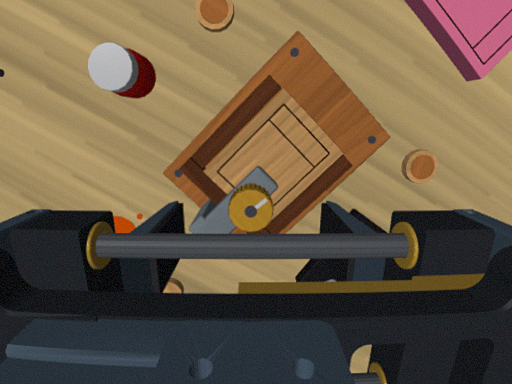

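The head, at wrist (251,211), is centred between the fingers at about 182 and 325. I'll descend.

Run:
```python
from fix import *
c=cam('wrist'); w=world(c,251,211,plane=.141); print(w,c['z_map'][208:212,248:253].mean(), world(c,251,211,z=float(np.median(c['z_map'][209:212,244:250]))))
```

```text
[ 0.63424552 -0.0292558   0.141     ] 0.21449597 [ 0.63413171 -0.02931835  0.14138664]
```

{"api": "servo_tool", "payload": {"series": [[0,0,0,0,0,-0.02,-1],[0,0,0,0,0,-0.045,-1],[0,0,0,0,0,-0.07,-1],[0,0,0,0,0,-0.09,-1],[0,0,0,0,0,-0.1,-1],[0,0,0,0,0,-0.105,-1],[0,0,0,0,0,-0.105,-1],[0,0,0,0,0,-0.105,-1],[0,0,0,0,0,-0.105,-1],[0,0,0,0,0,-0.105,-1]]}}

```text
time: 19.4
eef_pos: [0.6333, -0.0288, 0.0814]
tcp_rot: [-23.4, 90.0, 6.1]
contact_force: [-0.2, -0.8, 0.2]
grip_width: 0.0914
```

Run:
```python
from fix import *
st();cam('wrist','w15.png'); cam('scene','s15.png')
a=cv2.imread('pics/s15.png')[130:270,140:310]; cv2.imwrite('pics/s15c.png',cv2.resize(a,None,fx=4,fy=4,interpolation=cv2.INTER_CUBIC))
```

```text
t 19.4 pos [ 0.6333 -0.0288  0.0814] x [ 0.  0. -1.] jawdir 119.52 j [  -3.6   27.8   89.9    0.    62.3 -123.2] F [-0.17 -0.78  0.2 ] T [ 0.024  0.106 -0.035] w 0.0914
```

View pics/s15c.png

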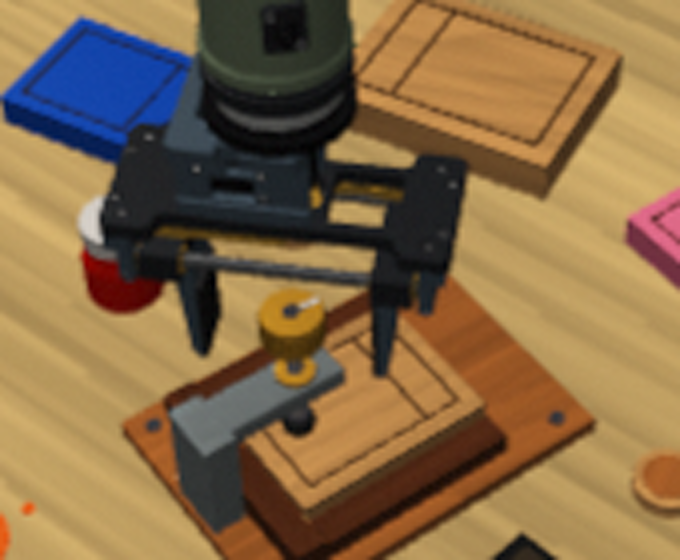

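{"api": "servo_tool", "payload": {"series": [[0,0,0,0.001,0,0,1],[0,0,0,0.001,0,0,1],[0,0,0,0.001,0,0,1],[0,0,0,0.001,0,0,1],[0,0,0,0.001,0,0,1],[0,0,0,0.001,0,0,1],[0,0,0,0.001,0,0,1],[0,0,0,0.001,0,0,1],[0,0,0,0.001,0,0,1],[0,0,0,0.001,0,0,1]], "newtons": 40}}

```text
time: 20.75
eef_pos: [0.6342, -0.0293, 0.0812]
tcp_rot: [-77.6, 89.9, -48.1]
contact_force: [2.4, -5.0, -0.9]
grip_width: 0.0351
```

```bash
cat > tq.py <<'E'
from h import *
import sys
N=int(sys.argv[1]) if len(sys.argv)>1 else 3
s,M=st(); T=[];J=[]
for i in range(N):
    x=bot.get_state(); T.append(x['torque'][2]); J.append(x['joint_torque'][5])
    if i<N-1: bot.read_camera('wrist')
print('Tz',np.mean(T).round(3),np.round(T,3),'j6',np.mean(J).round(4),np.round(J,4))
E
python3 tq.py 4
```

```text
t 20.75 pos [ 0.6342 -0.0293  0.0812] x [ 0.001 -0.001 -1.   ] jawdir 119.52 j [  -3.7   27.9   89.8   -0.    62.3 -123.2] F [ 2.38 -4.99 -0.94] T [-0.702 -0.256 -0.03 ] w 0.0351
Tz -0.01 [-0.03  -0.012 -0.012  0.014] j6 -0.0192 [-0.0169 -0.0179 -0.0205 -0.0215]
```

The grip is on the head at 35 mm opening. The j6 torque channel is clean to about 0.002 N m. I'll make the first 30° clockwise turn, following the head down.

{"api": "servo_tool", "payload": {"series": [[0,0,-0.0093,0.0005,-0.0008,-0.0002,1],[0,0,-0.0185,0.0005,-0.0008,-0.0005,1],[0,0,-0.0278,0.0005,-0.0008,-0.0007,1],[0,0,-0.037,0.0005,-0.0008,-0.001,1],[0,0,-0.0463,0.0005,-0.0008,-0.0012,1],[0,0,-0.0556,0.0005,-0.0008,-0.0015,1],[0,0,-0.0648,0.0005,-0.0008,-0.0017,1],[0,0,-0.0741,0.0005,-0.0008,-0.0019,1],[0,0,-0.0833,0.0005,-0.0008,-0.0022,1],[0,0,-0.0833,0.0005,-0.0008,-0.0022,1]]}}

```text
time: 22.15
eef_pos: [0.634, -0.0289, 0.0799]
tcp_rot: [92.1, 90.0, 91.7]
contact_force: [2.0, -2.6, -0.9]
grip_width: 0.0351
```

```bash
python3 tq.py 2; python3 -c "
from h import *
cam('scene','s16.png'); a=cv2.imread('pics/s16.png')[150:270,150:310]; cv2.imwrite('pics/s16c.png',cv2.resize(a,None,fx=4,fy=4,interpolation=cv2.INTER_CUBIC))"
```

```text
t 22.15 pos [ 0.634  -0.0289  0.0799] x [-0.     0.001 -1.   ] jawdir 89.57 j [ -3.7  28.   89.8   0.   62.2 -93.3] F [ 1.99 -2.63 -0.86] T [-0.316 -0.197 -0.043] w 0.0351
Tz -0.041 [-0.043 -0.04 ] j6 0.0336 [ 0.0744 -0.0072]
```

View pics/s16c.png

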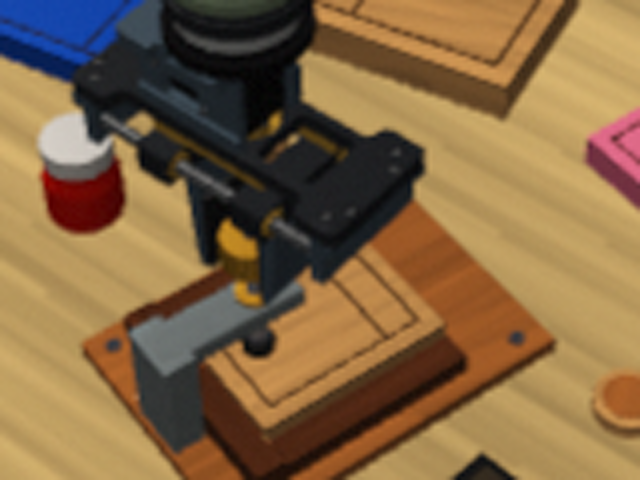

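{"api": "servo_tool", "payload": {"series": [[0,0,-0.0083,0,0,-0.0002,1],[0,0,-0.0167,0,0,-0.0004,1],[0,0,-0.025,0,0,-0.0007,1],[0,0,-0.0333,0,0,-0.0009,1],[0,0,-0.0417,0,0,-0.0011,1],[0,0,-0.05,0,0,-0.0013,1],[0,0,-0.0583,0,0,-0.0015,1],[0,0,-0.0667,0,0,-0.0017,1],[0,0,-0.075,0,0,-0.002,1],[0,0,-0.0833,0,0,-0.0022,1]]}}

```text
time: 23.5
eef_pos: [0.6342, -0.0285, 0.0786]
tcp_rot: [104.3, 89.9, 73.8]
contact_force: [1.5, -0.4, -0.6]
grip_width: 0.0357
```

```bash
python3 tq.py 3; python3 -c "
from h import *
print(bot.get_state()['dq'])"
```

```text
t 23.5 pos [ 0.6342 -0.0285  0.0786] x [ 0.     0.001 -1.   ] jawdir 59.51 j [ -3.7  28.   89.9   0.1  62.  -63.2] F [ 1.53 -0.42 -0.61] T [-0.106 -0.294  0.235] w 0.0357
Tz 0.124 [ 0.235  0.143 -0.005] j6 0.1136 [-0.095   0.2513  0.1845]
[ 1.01331585e-03 -2.94941387e-02 -1.76162674e-02 -6.01919516e-02
  1.94117125e-01 -1.23408361e+00]
```

Tz while moving is 0.235, which is only thread friction, so there is no contact yet. On by 30° more.

{"api": "servo_tool", "payload": {"series": [[0,0,-0.0083,0,0,-0.0002,1],[0,0,-0.0167,0,0,-0.0004,1],[0,0,-0.025,0,0,-0.0007,1],[0,0,-0.0333,0,0,-0.0009,1],[0,0,-0.0417,0,0,-0.0011,1],[0,0,-0.05,0,0,-0.0013,1],[0,0,-0.0583,0,0,-0.0015,1],[0,0,-0.0667,0,0,-0.0017,1],[0,0,-0.075,0,0,-0.002,1],[0,0,-0.0833,0,0,-0.0022,1]]}}

```text
time: 24.85
eef_pos: [0.6346, -0.0282, 0.0775]
tcp_rot: [111.6, 89.9, 51.2]
contact_force: [2.9, 0.5, 0.6]
grip_width: 0.0353
```

```bash
python3 tq.py 1; python3 -c "
from h import *
cam('scene','s17.png'); a=cv2.imread('pics/s17.png')[150:270,150:310]; cv2.imwrite('pics/s17c.png',cv2.resize(a,None,fx=4,fy=4,interpolation=cv2.INTER_CUBIC))"
```

```text
t 24.85 pos [ 0.6346 -0.0282  0.0775] x [ 0.001  0.002 -1.   ] jawdir 29.57 j [ -3.6  28.1  90.    0.1  61.9 -33.3] F [2.86 0.5  0.58] T [ 0.091 -0.377  0.346] w 0.0353
Tz 0.346 [0.346] j6 -0.0339 [-0.0339]
```

View pics/s17c.png

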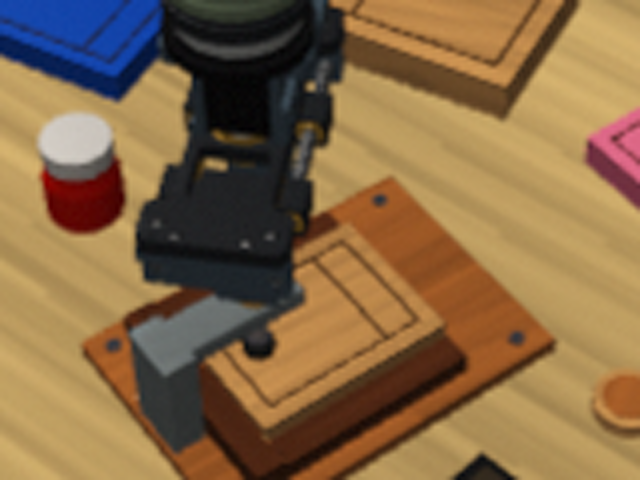

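{"api": "servo_tool", "payload": {"series": [[0,0,-0.0008,0,0,0,1],[0,0,-0.0017,0,0,0,1],[0,0,-0.0025,0,0,0,1],[0,0,-0.0033,0,0,0,1],[0,0,-0.0042,0,0,-0.0001,1],[0,0,-0.005,0,0,-0.0001,1],[0,0,-0.0058,0,0,-0.0001,1],[0,0,-0.0067,0,0,-0.0001,1],[0,0,-0.0075,0,0,-0.0002,1],[0,0,-0.0083,0,0,-0.0002,1]]}}

```text
time: 26.15
eef_pos: [0.6346, -0.0284, 0.0774]
tcp_rot: [113.2, 89.9, 49.7]
contact_force: [3.4, 5.0, 0.3]
grip_width: 0.0349
```

```bash
python3 tq.py 1
python3 - <<'E'
from fix import *
c=dict(np.load('scene0.npz')); c={k:(v if v.ndim else float(v)) for k,v in c.items()}
A=R@[.03,0]+o
for z in (.037,.045,.055,.065): print(z,(proj(c,[A[0],A[1],z])-[150,150])*4)
E
```

```text
t 26.15 pos [ 0.6346 -0.0284  0.0774] x [ 0.001  0.001 -1.   ] jawdir 26.56 j [ -3.6  28.1  90.    0.1  61.8 -30.3] F [3.44 4.99 0.26] T [ 0.79  -0.599  0.321] w 0.0349
Tz 0.321 [0.321] j6 0.2844 [0.2844]
0.037 [259.65149227 347.09718612]
0.045 [259.09655575 338.71203013]
0.055 [258.39417739 328.09998942]
0.065 [257.68193255 317.3399954 ]
```

{"api": "servo_tool", "payload": {"series": [[0,0,0.0028,0,0,0,1],[0,0,0.0056,0,0,0.0001,1],[0,0,0.0083,0,0,0.0002,1],[0,0,0.0111,0,0,0.0002,1],[0,0,0.0125,0,0,0.0003,1],[0,0,0.0139,0,0,0.0003,1],[0,0,0.0153,0,0,0.0003,1],[0,0,0.0167,0,0,0.0004,1],[0,0,0.0175,0,0,0.0004,1],[0,0,0.0183,0,0,0.0004,1]]}}

```text
time: 27.4
eef_pos: [0.6345, -0.0284, 0.0776]
tcp_rot: [119.0, 89.9, 62.0]
contact_force: [2.6, 4.0, 0.5]
grip_width: 0.0351
```

```bash
python3 tq.py 1
```

```text
t 27.4 pos [ 0.6345 -0.0284  0.0776] x [ 0.001  0.002 -1.   ] jawdir 33.06 j [ -3.7  28.1  90.    0.1  61.9 -36.8] F [2.56 4.02 0.51] T [ 0.752 -0.54  -0.173] w 0.0351
Tz -0.173 [-0.173] j6 -0.169 [-0.169]
```

Forward and backward readings average about 0.07 N m, with the half-difference at 0.247 N m, so friction matches. That puts contact about 0.33 rad back, roughly 28 N at the middle. I'll aim for about 0.14 N m (~57 N), which is 21° forward.

{"api": "servo_tool", "payload": {"series": [[0,0,-0.0083,0,0,-0.0002,1],[0,0,-0.0167,0,0,-0.0004,1],[0,0,-0.025,0,0,-0.0007,1],[0,0,-0.0333,0,0,-0.0009,1],[0,0,-0.0417,0,0,-0.0011,1],[0,0,-0.05,0,0,-0.0013,1],[0,0,-0.055,0,0,-0.0014,1],[0,0,-0.0567,0,0,-0.0015,1],[0,0,-0.0575,0,0,-0.0015,1],[0,0,-0.0583,0,0,-0.0015,1]]}}

```text
time: 28.65
eef_pos: [0.6348, -0.0283, 0.0769]
tcp_rot: [114.9, 89.9, 37.1]
contact_force: [4.1, 5.0, 1.9]
grip_width: 0.0351
```

```bash
python3 tq.py 1
```

```text
t 28.65 pos [ 0.6348 -0.0283  0.0769] x [ 0.002  0.001 -1.   ] jawdir 12.18 j [ -3.6  28.1  90.    0.1  61.8 -15.9] F [4.09 5.   1.91] T [ 0.769 -0.608  0.337] w 0.0351
Tz 0.337 [0.337] j6 0.3276 [0.3276]
```

{"api": "servo_tool", "payload": {"series": [[0,0,-0.0008,0,0,0,1],[0,0,-0.0017,0,0,0,1],[0,0,-0.0025,0,0,0,1],[0,0,-0.0033,0,0,0,1],[0,0,-0.0042,0,0,-0.0001,1],[0,0,-0.005,0,0,-0.0001,1],[0,0,-0.0058,0,0,-0.0001,1],[0,0,-0.0067,0,0,-0.0001,1],[0,0,-0.0075,0,0,-0.0002,1],[0,0,-0.0083,0,0,-0.0002,1]]}}

```text
time: 29.9
eef_pos: [0.6349, -0.0284, 0.0768]
tcp_rot: [116.9, 89.9, 36.1]
contact_force: [2.7, 4.6, 1.7]
grip_width: 0.0352
```

```bash
python3 tq.py 1
```

```text
t 29.9 pos [ 0.6349 -0.0284  0.0768] x [ 0.002  0.001 -1.   ] jawdir 9.19 j [ -3.6  28.1  90.    0.1  61.7 -12.9] F [2.72 4.64 1.74] T [ 0.724 -0.653  0.353] w 0.0352
Tz 0.353 [0.353] j6 0.3365 [0.3365]
```

{"api": "servo_tool", "payload": {"series": [[0,0,0.0028,0,0,0,1],[0,0,0.0056,0,0,0.0001,1],[0,0,0.0083,0,0,0.0002,1],[0,0,0.0111,0,0,0.0002,1],[0,0,0.0125,0,0,0.0003,1],[0,0,0.0139,0,0,0.0003,1],[0,0,0.0153,0,0,0.0003,1],[0,0,0.0167,0,0,0.0004,1],[0,0,0.0175,0,0,0.0004,1],[0,0,0.0183,0,0,0.0004,1]]}}

```text
time: 31.15
eef_pos: [0.6348, -0.0283, 0.077]
tcp_rot: [122.0, 89.9, 47.7]
contact_force: [2.7, 5.2, 0.4]
grip_width: 0.0351
```

```bash
python3 tq.py 1
```

```text
t 31.15 pos [ 0.6348 -0.0283  0.077 ] x [ 0.002  0.002 -1.   ] jawdir 15.69 j [ -3.7  28.1  90.    0.1  61.8 -19.4] F [2.72 5.2  0.44] T [ 0.794 -0.59  -0.141] w 0.0351
Tz -0.141 [-0.141] j6 -0.1167 [-0.1167]
```

The averages are 0.106 N m (Tz) and 0.110 N m (j6), so roughly 44 N at this angle. Contact sits near jaw angle 44°. I'll go forward to about 7° (~54 N), let it rest, and then check at the end.

{"api": "servo_tool", "payload": {"series": [[0,0,-0.004,0,0,-0.0001,1],[0,0,-0.008,0,0,-0.0002,1],[0,0,-0.012,0,0,-0.0003,1],[0,0,-0.016,0,0,-0.0004,1],[0,0,-0.0195,0,0,-0.0005,1],[0,0,-0.021,0,0,-0.0005,1],[0,0,-0.0218,0,0,-0.0006,1],[0,0,-0.0226,0,0,-0.0006,1],[0,0,-0.0234,0,0,-0.0006,1],[0,0,-0.0242,0,0,-0.0006,1]]}}

```text
time: 32.4
eef_pos: [0.6349, -0.0283, 0.0767]
tcp_rot: [118.9, 89.9, 36.0]
contact_force: [3.1, 4.5, 2.2]
grip_width: 0.0352
```

```bash
python3 tq.py 1
```

```text
t 32.4 pos [ 0.6349 -0.0283  0.0767] x [ 0.002  0.001 -1.   ] jawdir 7.07 j [ -3.6  28.1  90.    0.1  61.7 -10.8] F [3.06 4.54 2.2 ] T [ 0.75  -0.559  0.358] w 0.0352
Tz 0.358 [0.358] j6 0.3427 [0.3427]
```

{"api": "servo_tool", "payload": {"series": [[0,0,0,0,0,0,1],[0,0,0,0,0,0,1],[0,0,0,0,0,0,-1],[0,0,0,0,0,0,-1],[0,0,0,0,0,0,-1],[0,0,0,0,0,0,-1],[0,0,0,0,0,0,-1],[0,0,0,0,0,0,-1],[0,0,0,0,0,0,-1],[0,0,0,0,0,0,-1]]}}

```text
time: 33.65
eef_pos: [0.6341, -0.0293, 0.0762]
tcp_rot: [85.6, 90.0, 2.7]
contact_force: [-0.3, 0.3, 0.6]
grip_width: 0.0911
```

```bash
python3 tq.py 1; python3 -c "
from h import *
cam('scene','s20.png'); a=cv2.imread('pics/s20.png')[150:270,150:310]; cv2.imwrite('pics/s20c.png',cv2.resize(a,None,fx=4,fy=4,interpolation=cv2.INTER_CUBIC))"
```

```text
t 33.65 pos [ 0.6341 -0.0293  0.0762] x [ 0.  0. -1.] jawdir 7.06 j [ -3.7  28.1  90.1   0.   61.8 -10.7] F [-0.33  0.29  0.61] T [-0.088  0.055  0.034] w 0.0911
Tz 0.034 [0.034] j6 0.0 [0.]
```

View pics/s20c.png

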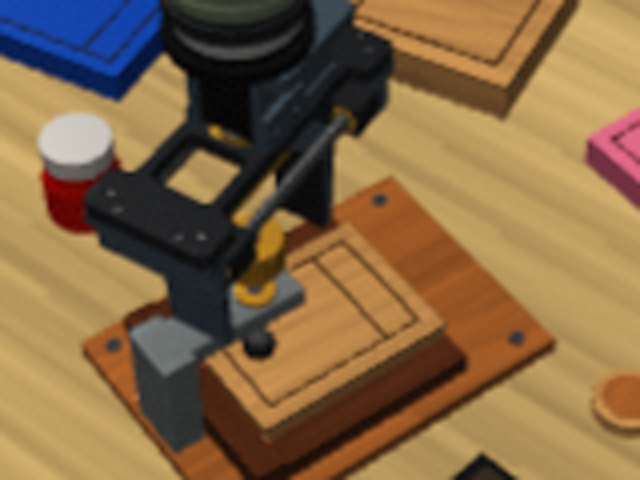

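The fingers are open and clear of the head. I'll rise and back away.

{"api": "servo_tool", "payload": {"series": [[0,0,0,0,0,0.02,-1],[0,0,0,0,0,0.06,-1],[0,0,0,0,0,0.11,-1],[0,0,0,0,0,0.16,-1],[0,0,0,0,0,0.19,-1],[0,0,0,-0.05,0,0.2,-1],[0,0,0,-0.15,0,0.2,-1],[0,0,0,-0.25,0,0.2,-1],[0,0,0,-0.33,0,0.2,-1],[0,0,0,-0.36,0,0.2,-1]]}}

```text
time: 34.95
eef_pos: [0.416, -0.0292, 0.1973]
tcp_rot: [77.3, 89.9, -5.7]
contact_force: [1.0, -0.3, -0.6]
grip_width: 0.0913
```

Run:
```python
from fix import *
st()
t=cam('top','top21.png');s=cam('scene','s21.png')
a=cv2.imread('pics/top21.png')[95:235,170:380]; cv2.imwrite('pics/t21c.png',cv2.resize(a,None,fx=3.8,fy=3.8,interpolation=cv2.INTER_CUBIC))
a=cv2.imread('pics/s21.png')[170:320,155:325]; cv2.imwrite('pics/s21c.png',cv2.resize(a,None,fx=4,fy=4,interpolation=cv2.INTER_CUBIC))
```

```text
t 34.95 pos [ 0.416  -0.0292  0.1973] x [ 0.002 -0.    -1.   ] jawdir 7.04 j [ -5.6   3.3 106.9  -0.   69.7 -12.6] F [ 0.97 -0.29 -0.57] T [-0.094  0.055  0.045] w 0.0913
```

View pics/s21c.png

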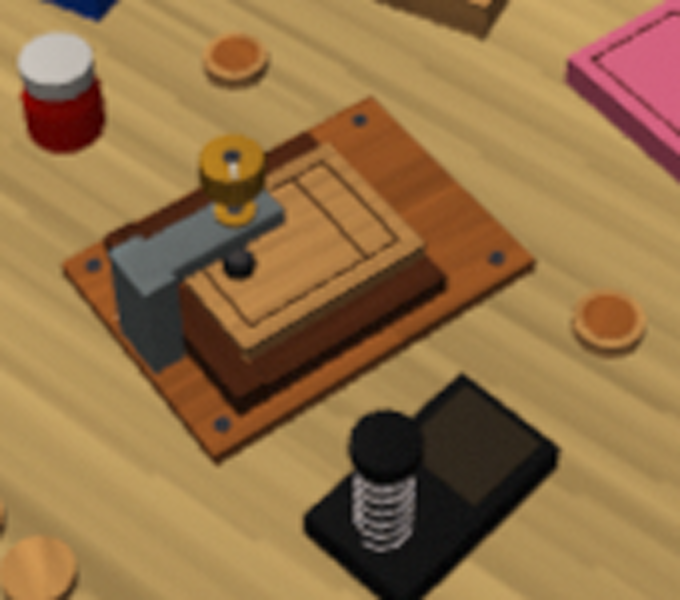

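View pics/t21c.png

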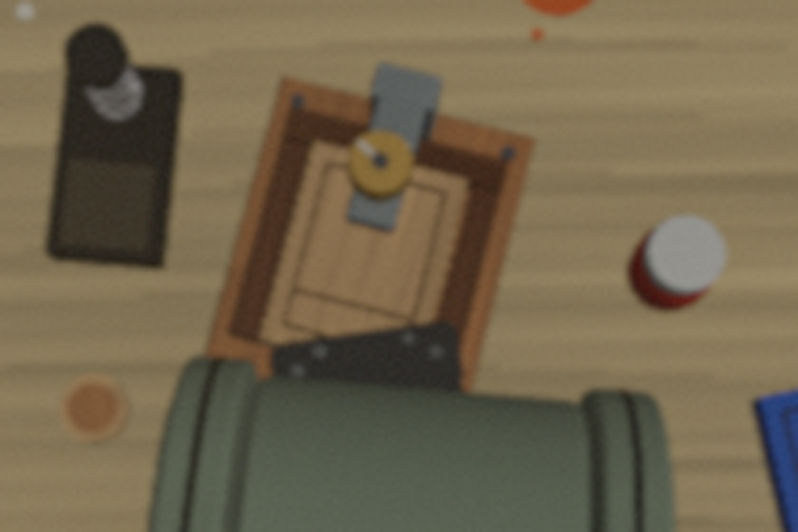

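Run:
```python
from fix import *
for p in [(315,141),(469,180),(258,345)]: print(R.T@(world(c,*f(p),plane=.037)[:2]-o))
t=cam('top');W=[]
u=f((381,164)); h=world(t,*u,z=float(np.median(t['z_map'][int(u[1])-1:int(u[1])+2,int(u[0])-2:int(u[0])+3]))); print(h)
a=t['color'][120:160,225:305,::-1]; cv2.imwrite('pics/far.png',cv2.resize(a,None,fx=9,fy=9,interpolation=cv2.INTER_CUBIC))
```

```text
[0.06042829 0.0489407 ]
[ 0.05993351 -0.05054547]
[-0.0734649   0.04986495]
[ 0.63227679 -0.0291944   0.13602809]
```

View pics/far.png

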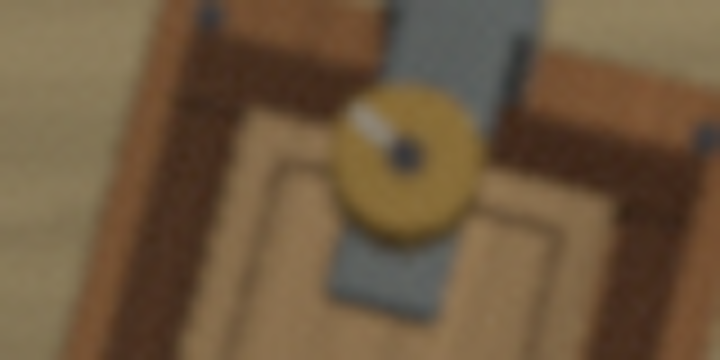

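The far edge meets the stop with no gap, its corners at x = 0.060 m of the fixture. The head is 4.8 mm lower, matching the 112° turned. The bystanders have not moved. Handing in.

```bash
python3 -c "
from plant import bot
print(bot.hand_in())"
```

```text
the job is handed in; nothing more can be done
None
```

I slid the panel to the end stop, turned the thumbscrew about 112° clockwise onto it, let go, backed away and handed the job in at about 35 s. No verdict was reported.

**Panel:** The push stalled at the stop with about 6 N, after sliding at about 1 to 3 N. In the last top view its far-edge corners are at x = 0.060 m of the fixture, flush with the stop. That was the only reliable camera check. The scene camera put the near end 2 to 3 mm further along than expected, with the same kind of offset on other points.

**Screw:** The head dropped 4.8 mm, which matches the angle turned. I estimate the clamping force at 46 to 55 N. The forward and backward torque readings averaged about 0.108 N m at 5° before the final angle. The estimates disagree a little: torque alone gives about 46 N, and the angle since contact gives about 55 N. Both are well inside 30 to 85 N.

**Bystanders:** The stand, the jar and both discs look unmoved in the last pictures, which I judged by eye.

**TCP offset:** The fingertips are really about 31 mm above the reported TCP. Because of that, my first push passed over the panel without touching it. I found this from the camera depth readings, corrected for it and pushed again.

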